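Take the sharpening stone out from under its holder's lip

TASK

Take the long grey sharpening stone out of its holder for honing: its far end is tucked under the steel lip, so slide it along the channel towards the open end until it is clear of the lip, then lift it out and set it down gently, flat and lengthwise in the middle of the black rubber mat. Leave the cork block in the other holder as it is.

Things in the scene. Friction and masses are not known exactly. Their poses are not given: they have to be found in the camera images.
- stone: The sharpening stone, a grey-topped rectangular bar 150 long, 50 wide, 25 high (mm), about 0.36 kg, loose. Origin at the centre of its underside; y along its length, x across its width, z up. It lies lengthwise in the channel of stone_holder, its far end 30 to 40 mm under the lip.
- stone_holder: Fixed wooden holder of the stone, 200 x 90 mm. Origin: centre of underside; x along the channel to the lip end, z up. In mm: channel 60 wide, floor at z = 8, side rails' tops at z = 13, open at the -x end, end wall at x = 82. A steel lip over the channel reaches from the wall to x = 40, underside z = 36, top 41. The stone is free of the lip once its origin is below x = -35 in this frame.
- mat: The fixed flat black rubber mat, 200 x 110 mm and 4 mm thick. Origin at the centre of its underside; x along its length, y across, z up.
- cork_block: A brown cork sanding block 85 x 55 x 30 mm, loose, tucked under the lip of a second wooden holder of the same outline (200 x 90 mm, lip top 46 mm high). Origin at the centre of its underside; x along its length. To be left alone.

How it is judged:
By the outcome, as a careful person would: the job done as asked, in the order asked, and still so for the second after the job is handed in, with the robot touching nothing.
It also fails if it takes over 35 s, if anything falls off the work surface, if the arm or the gripper's body presses on something with over 40 N, if the wrist force passes 120 N, or if a joint passes its speed limit or range.

ROBOT

A 6-joint arm with a two-finger parallel gripper is mounted at the origin on a cart in front of the work surface, level with it; the furniture and walls round the work are solid. World frame = base frame: x ahead of the robot, y to its left, z up, the work surface at z = 0. Lengths are in m, angles in degrees, forces in N, time in s.
With the tool pointing down it reaches from about 0.25 to 0.725 m from the base axis. Payload 9.7 kg.
Tool frame: the origin (TCP) lies on the centre line of the jaws, within the pads' length; the fingertips stand 19 mm ahead of it and the grasp point (between the pads) is the TCP (bot.tcp_to_tips is the z of the fingertips in the tool frame, in m); z points along the fingers, y is the line along which they close (so a half turn about z gives the same grasp; the last joint's range is limited). The gripper opens to 85 mm and grips with 20 to 120 N. Pads are 22 mm wide; open, the fingers measure 114 mm over their backs; the gripper's body (76 mm by 85 mm) begins 54 mm behind the grasp point. The pads swing forward as they close: fully open they stand 13 mm farther back than shut.
Start: joints at [-66.635, 4.979, 10.078, 95.1, 0, 90], TCP at [0.218, -0.505, 0.25] pointing down, gripper open.
Joint ranges: [-179.16, 179.16], [-48.56, 103.87], [-65.8, 70.77], [-126.05, 130.52], [-82.76, 87.17], [-180, 180]. Speed limits (degrees/s): [127.2, 127.2, 147.25, 180, 180, 180].

INTERFACE

Orientations are given as [roll, pitch, yaw] about the fixed x, y, z axes, in that order (R = Rz(yaw) Ry(pitch) Rx(roll)).
In Python, from workcell import bot gives the robot as it stands. The module is installed in compiled form; this text tells all that it offers.
- The arm moves only by the tool play_rows, never from a script. Its argument "increments" is a list of rows, each an object with "slide": the shift along the tool's x, y, z in mm, a list of three; "angular": the turn, a rotation vector about the tool's x, y, z in degrees, a list of three; "claw": the opening, from -1 (shut) to 1 (fully open). In form: [{"slide": [x, y, z], "angular": [rx, ry, rz], "claw": claw}, ...]. A call has 1 to 8 rows; each row shifts and turns the commanded pose from where the row before left it, along the tool's axes as they then stand; what a row does not reach is not made up. A row lasts 1/10 s, in which the tool goes at most 50 mm and 8.59 degrees, less where a joint would pass 70% of its speed; a pose out of reach is approached as far as the arm can. A call is refused whole if a number of a shift passes 50 or a number of a turn 8.59, either way. A call with a gripper value outside its range is refused whole. The fingers move at their own pace and stop on an object; "squeeze" is the grip in N (left out, the last holds). Time passes only in rows, so rows that do not move let the fingers close. It gives the time, the measured TCP pose, the force, the opening and the grip force at its end, in the units of the state.
- bot.get_obs(): the state, without advancing time (a new reading comes with each control period).
- bot.camera(name): name is "scene" or "top" or "wrist"; returns the picture (400x640x3 uint8, red, green, blue); there is no depth.
- bot.camera_info(name): a dict with "fovy" (degrees; the focal length in pixels is half the picture's height over the tangent of half this angle, whatever the lens; pixels are square), "cx", "cy" (the principal point, pixels), "k1" (the pictures are not rectified: a ray, as slopes to the right and down, at radius r is drawn at 1 + k1 r^2 times it, then the intrinsics apply), "R" (3x3) and "t" (3): a world point X has camera coordinates R X + t. Camera axes: x right, y down, z forward; pixel columns grow to the right and rows downward; lengths in m; the calibration is good to about 2 mm. A picture is of the moment at which its call begins: read the wrist's pose just before it. camera_info takes no time and is no camera call; for the wrist camera it gives the pose at the moment of the call.
- bot.job_done(): hands the job in; it is judged then, once.
The state is a dict: "time": time; "q": joint angles; "qd": joint speeds; "joint_efforts": joint torques, N m; "ee_pos": TCP position; "tcp_rot": TCP orientation; "wrist_force": force on the tool from outside, world axes, zero at the start; "torque": the same for the moment, N m; "opening": finger opening in m; "grasp_force": force on a finger pad.
Only numpy, scipy, OpenCV 4.12 (cv2) and the standard library are available. Lean on these libraries where they do the work, as an engineer would, in place of code of your own. Each camera call takes 0.05 s, during which the arm holds its last target. There are 200 camera calls.

## Working session

There is one attempt and no reset: what is moved stays moved. The work goes in short steps, Python scripts to look and compute and a tool call to move; the robot and the scene stay as the last step left them, time stands still between calls to the robot, and variables do not carry over. Pictures are saved under pics/ and viewed, at most 10 in all, crops included, and the job is handed in when it is done.

Besides the shell and the picture viewer there is one more tool, called after "Call:" as name(argument=value, ...) on one line, values as JSON. play_rows: Moves the arm, as the interface text tells. Its arguments: {"type":"object","properties":{"increments":{"type":"array"},"squeeze":{"type":"number"}},"required":["increments"]}

```bash
mkdir -p pics
python3 - <<'E'
from workcell import bot
import cv2,numpy as np
for n in ("scene","top"):
    im=bot.camera(n); cv2.imwrite(f"pics/{n}0.png",im[:,:,::-1])
    i=bot.camera_info(n); print(n,{k:(np.round(v,4).tolist()) for k,v in i.items()})
print(bot.get_obs())
E
```

```text
scene {'fovy': 43.034, 'cx': 320.2427, 'cy': 200.8125, 'k1': 0.0431, 'R': [[-0.7785, -0.6273, 0.0229], [-0.316, 0.3601, -0.8778], [0.5424, -0.6905, -0.4786]], 't': [0.5798, 0.1236, 0.7659]}
top {'fovy': 51.3443, 'cx': 323.518, 'cy': 202.0861, 'k1': -0.1062, 'R': [[0.0645, -0.9979, 0.0065], [-0.9705, -0.0642, -0.2322], [0.2322, 0.0087, -0.9726]], 't': [0.218, 0.5761, 0.7807]}
{'time': 0.1, 'q': array([-6.66347388e+01,  5.00952469e+00,  1.00396751e+01,  9.50997165e+01,
        1.22083627e-05,  8.99995401e+01]), 'qd': array([-0.02312547,  0.02907123,  0.17750558, -0.07049596, -0.0308616 ,
       -0.01371298]), 'joint_efforts': array([-6.25859520e-04, -5.21559978e+01,  4.65654159e+01,  1.59871881e-02,
       -1.93528393e-05, -5.59460958e-07]), 'ee_pos': array([ 0.21805481, -0.50473417,  0.24964493]), 'tcp_rot': array([-1.79930434e+02, -1.27667459e-05,  2.33657211e+01]), 'wrist_force': array([ 0.38611287, -0.54736521,  0.25250476]), 'torque': array([-0.02882555,  0.00587808, -0.00842948]), 'grasp_force': 0.0, 'opening': 0.08584771018388065}
```

View pics/scene0.png

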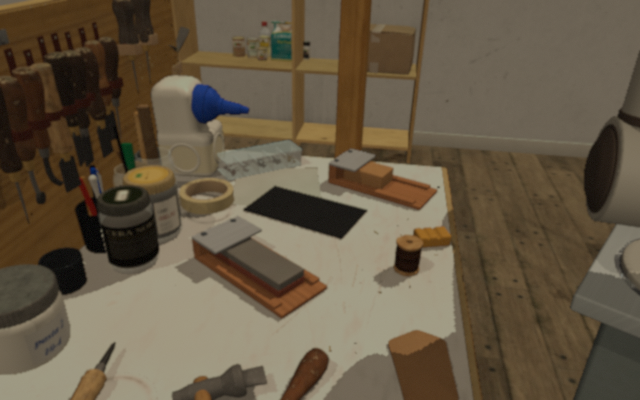

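View pics/top0.png

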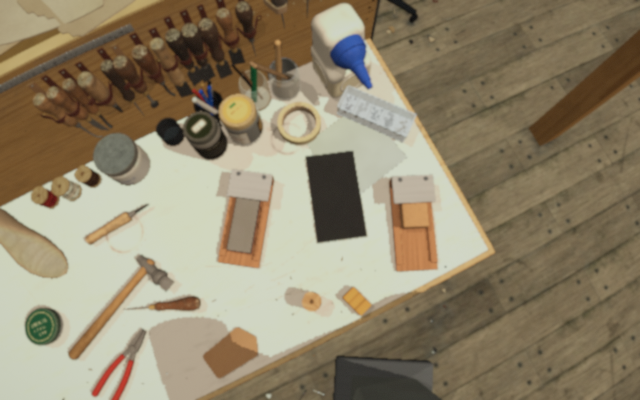

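The scene view shows the stone at about (262,262), with the lip to its left at (225,236) and the mat at (305,210). In the top view the stone is at (243,223), its lip at (250,184), the open end towards the bottom at (240,262), the mat at (337,197) and the cork at (414,215). Next I'll measure the corners.

```bash
cat > h.py <<'E'
import numpy as np,cv2
from workcell import bot
def ray(info,px):
    f=200/np.tan(np.radians(info["fovy"]/2)); K=np.array([[f,0,info["cx"]],[0,f,info["cy"]],[0,0,1.]])
    p=cv2.undistortPoints(np.array(px,float).reshape(-1,1,2),K,np.array([info["k1"],0,0,0.])).reshape(-1,2)
    R=np.array(info["R"]);t=np.array(info["t"])
    d=np.c_[p,np.ones(len(p))]@R
    return -R.T@t,d
def plane(info,px,z):
    c,d=ray(info,px); return c+d*((z-c[2])/d[:,2])[:,None]
def tri(i1,p1,i2,p2):
    c1,d1=ray(i1,[p1]);c2,d2=ray(i2,[p2]);d1=d1[0];d2=d2[0]
    s=np.linalg.lstsq(np.c_[d1,-d2],c2-c1,rcond=None)[0]
    a=c1+s[0]*d1;b=c2+s[1]*d2
    return (a+b)/2,np.linalg.norm(a-b)
E
python3 - <<'E'
import cv2,numpy as np
from h import *
for n,(x0,x1,y0,y1) in dict(top=(205,375,140,275),scene=(180,380,175,315)).items():
    im=cv2.imread(f"pics/{n}0.png"); c=cv2.resize(im[y0:y1,x0:x1],None,fx=4,fy=4,interpolation=cv2.INTER_CUBIC)
    cv2.imwrite(f"pics/{n}_crop.png",c)
    hsv=cv2.cvtColor(im,cv2.COLOR_BGR2HSV)
    m=(hsv[...,2]<45).astype(np.uint8); m[:y0]=0;m[y1:]=0;m[:,:x0]=0;m[:,x1:]=0
    m=cv2.morphologyEx(m,cv2.MORPH_OPEN,np.ones((3,3)))
    cs=cv2.findContours(m,0,2)[0]; k=max(cs,key=cv2.contourArea)
    q=cv2.approxPolyDP(k,0.03*cv2.arcLength(k,True),True).reshape(-1,2); i=bot.camera_info(n)
    P=plane(i,q,0.004); print(n,"mat",q.tolist(),P[:,:2].round(4).tolist(),np.linalg.norm(P-np.roll(P,-1,0),axis=1).round(4))
    print("px stone hsv", hsv[223,243] if n=="top" else hsv[262,262])
E
```

```text
top mat [[225, 140], [220, 140], [213, 149], [205, 150], [205, 156], [214, 157], [220, 154]] [[0.7068, 0.4903], [0.7061, 0.5019], [0.6833, 0.5152], [0.6798, 0.5333], [0.6654, 0.5313], [0.6642, 0.5103], [0.6722, 0.4975]] [0.0116 0.0264 0.0185 0.0145 0.0211 0.0151 0.0353]
px stone hsv [ 18  65 145]
scene mat [[247, 208], [339, 237], [363, 212], [279, 188]] [[0.677, 0.2972], [0.4909, 0.2652], [0.5085, 0.1694], [0.6878, 0.2002]] [0.1888 0.0974 0.1819 0.0975]
px stone hsv [17 71 93]
```

View pics/top_crop.png

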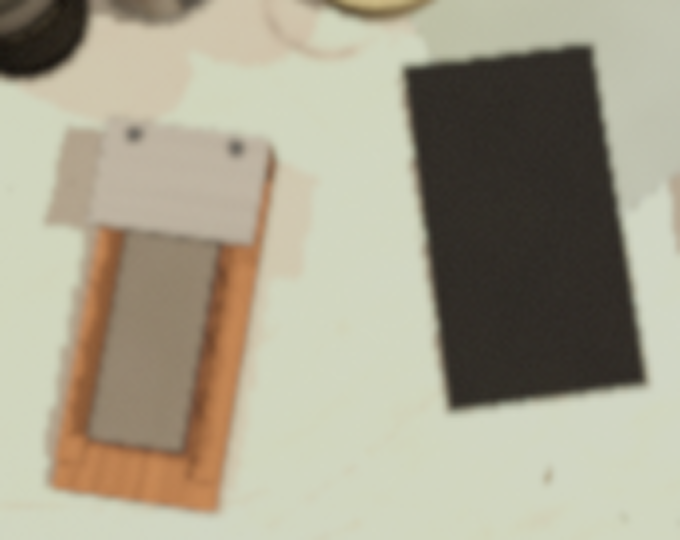

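View pics/scene_crop.png

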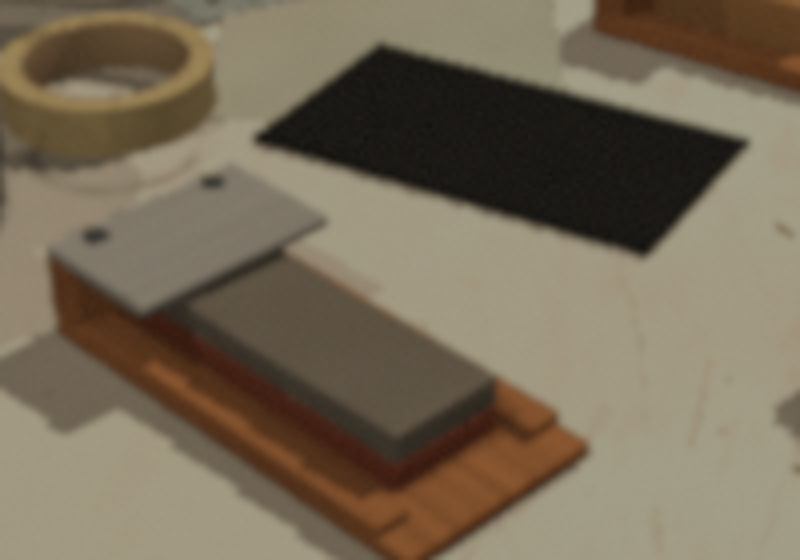

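In the crops, the near-end top corners of the stone are at (88,437) and (185,451) in the top view, and at (397,440) and (495,382) in the scene view. The lip and mat corners are also clear, so I'll triangulate them.

Run:
```python
from h import *
T,S=bot.camera_info("top"),bot.camera_info("scene")
tp=lambda u:(205+(u[0]+.5)/4-.5,140+(u[1]+.5)/4-.5)
sp=lambda u:(180+(u[0]+.5)/4-.5,175+(u[1]+.5)/4-.5)
pts=dict(stL=((88,437),(397,440)),stR=((185,451),(495,382)),
 lipNR=((252,243),(326,219)),lipNL=((92,226),(140,313)),lipFR=((270,148),(233,165)),lipFL=((107,122),(50,250)),
 mFL=((404,69),(257,139)),mFR=((591,46),(381,44)),mNR=((646,382),(748,142)),mNL=((450,409),(645,254)),
 hNL=((50,487),(412,560)),hNR=((217,512),(588,450)))
X={}
for k,(a,b) in pts.items():
    p,e=tri(T,tp(a),S,sp(b)); X[k]=p; print(k,p.round(4),"gap",round(e,4))
ang=lambda d:round(np.degrees(np.arctan2(d[1],d[0])),2)
print("lip edge side len",np.linalg.norm(X['lipNR']-X['lipNL']),"dir of channel", ang(X['lipFR']-X['lipNR']),ang(X['lipFL']-X['lipNL']),ang(X['lipNR']-X['lipNL'])+90)
e=plane(T,[tp(u) for u in [(88,437),(185,451),(218,243),(123,231)]],0.033)
print("stone top plane",e.round(4).tolist(),"width",np.linalg.norm(e[0]-e[1]),"sides ang",ang(e[3]-e[0]),ang(e[2]-e[1]),ang(e[1]-e[0])+90)
m=np.mean([X[k] for k in('mFL','mFR','mNR','mNL')],0);print("mat c",m.round(4),ang(X['mFL']-X['mNL']),ang(X['mFR']-X['mNR']),np.linalg.norm(X['mFL']-X['mNL']),np.linalg.norm(X['mFL']-X['mFR']))
for n,I,f,j in(("top",T,tp,0),("scene",S,sp,1)):
    q=plane(I,[f(pts[k][j]) for k in('mFL','mFR','mNR','mNL')],.004); print(n,q.mean(0).round(4),ang(q[0]-q[3]+q[1]-q[2]))
    q=plane(I,[f(pts[k][j]) for k in('stL','stR')],.033); print(q.round(4).tolist())
```

```text
stL [0.4556 0.4498 0.0323] gap 0.0007
stR [0.4532 0.3997 0.0291] gap 0.0018
lipNR [0.5634 0.3734 0.0401] gap 0.0008
lipNL [0.5688 0.4609 0.0384] gap 0.0042
lipFR [0.6172 0.3698 0.0417] gap 0.0045
lipFL [0.6248 0.4581 0.041 ] gap 0.0012
mFL [0.6784 0.303  0.0029] gap 0.001
mFR [0.6992 0.1986 0.0045] gap 0.0019
mNR [0.5083 0.1589 0.0036] gap 0.001
mNL [0.4877 0.2638 0.0024] gap 0.0005
hNL [0.4294 0.4721 0.0097] gap 0.002
hNR [0.424  0.3834 0.0042] gap 0.0003
lip edge side len 0.0876664981744591 dir of channel -3.86 -2.89 -3.519999999999996
stone top plane [[0.4558, 0.4498, 0.033], [0.4521, 0.3985, 0.033], [0.5635, 0.3923, 0.033], [0.5667, 0.4438, 0.033]] width 0.051453234319699954 sides ang -3.1 -3.19 -4.099999999999994
mat c [0.5934 0.2311 0.0034] 11.6 11.76 0.19477040398334347 0.10643947228881069
top [0.593  0.2309 0.004 ] 11.57
[[0.4558, 0.4498, 0.033], [0.4521, 0.3985, 0.033]]
scene [0.5931 0.2319 0.004 ] 11.35
[[0.4546, 0.4503, 0.033], [0.4507, 0.4041, 0.033]]
```

Call:
play_rows(increments=[{"slide": [26,-29,0],"angular": [0,0,0],"claw": 1},{"slide": [26,-29,0],"angular": [0,0,0],"claw": 1},{"slide": [26,-29,0],"angular": [0,0,0],"claw": 1},{"slide": [26,-29,0],"angular": [0,0,0],"claw": 1},{"slide": [26,-29,0],"angular": [0,0,0],"claw": 1},{"slide": [26,-29,0],"angular": [0,0,0],"claw": 1},{"slide": [26,-29,0],"angular": [0,0,0],"claw": 1},{"slide": [26,-29,0],"angular": [0,0,0],"claw": 1}], squeeze=40)

```text
time: 0.9
ee_pos: [0.3171, -0.2079, 0.2501]
tcp_rot: [-180.0, 0.0, 23.3]
wrist_force: [0.6, 0.0, -0.3]
opening: 0.0856
grasp_force: 0.0
```

```bash
cat >> h.py <<'E'
from scipy.spatial.transform import Rotation as Ro
def need(target,yaw=None):
    o=bot.get_obs(); R=Ro.from_euler('xyz',o["tcp_rot"],degrees=True)
    print("t",o["time"],"q",o["q"].round(1),"pos",o["ee_pos"].round(4),"rot",o["tcp_rot"].round(2),"open",round(o["opening"],4),"F",o["wrist_force"].round(1),"grip",round(o["grasp_force"],1))
    print("tool shift mm",(R.inv().apply(np.array(target)-o["ee_pos"])*1000).round(1))
    if yaw is not None: print("rotvec",(R.inv()*Ro.from_euler('xyz',[180,0,yaw],degrees=True)).as_rotvec(degrees=True).round(2))
E
python3 -c "
from h import *
print(bot.tcp_to_tips)
need([.529,.421,.25],-3.3)"
```

```text
0.019
t 0.9 q [-33.3 -18.2 -10.9  97.2   0.  123.4] pos [ 0.3171 -0.2079  0.2501] rot [-180.      0.     23.34] open 0.0856 F [ 0.6  0.  -0.3] grip 0.0
tool shift mm [ 4.438e+02 -4.935e+02  1.000e-01]
rotvec [-0.    0.   26.64]
```

Call:
play_rows(increments=[{"slide": [0,0,0],"angular": [0,0,-8.5],"claw": 1},{"slide": [0,0,0],"angular": [0,0,-8.5],"claw": 1},{"slide": [0,0,0],"angular": [0,0,-8.5],"claw": 1},{"slide": [0,0,0],"angular": [0,0,-8.5],"claw": 1},{"slide": [0,0,0],"angular": [0,0,-8.5],"claw": 1},{"slide": [0,0,0],"angular": [0,0,-8.5],"claw": 1},{"slide": [0,0,0],"angular": [0,0,-8.5],"claw": 1},{"slide": [0,0,0],"angular": [0,0,-8.5],"claw": 1}])

```text
time: 1.7
ee_pos: [0.3169, -0.2094, 0.25]
tcp_rot: [-180.0, -0.0, 91.7]
wrist_force: [0.5, 0.1, 0.5]
opening: 0.085
grasp_force: 0.0
```

Call:
play_rows(increments=[{"slide": [0,0,0],"angular": [0,0,-8.5],"claw": 1},{"slide": [0,0,0],"angular": [0,0,-8.5],"claw": 1},{"slide": [0,0,0],"angular": [0,0,-8.5],"claw": 1},{"slide": [0,0,0],"angular": [0,0,-8.5],"claw": 1},{"slide": [0,0,0],"angular": [0,0,-8.5],"claw": 1},{"slide": [0,0,0],"angular": [0,0,-8.5],"claw": 1},{"slide": [0,0,0],"angular": [0,0,-8.5],"claw": 1},{"slide": [0,0,0],"angular": [0,0,-8.5],"claw": 1}])

```text
time: 2.5
ee_pos: [0.3169, -0.2093, 0.25]
tcp_rot: [180.0, -0.0, 159.7]
wrist_force: [-0.4, 0.7, -0.4]
opening: 0.0853
grasp_force: 0.0
```

```bash
python3 -c "
from h import *
need([.50,.421,.25],176.7)"
```

```text
t 2.5 q [-33.4 -18.  -10.8  97.2  -0.  -13.2] pos [ 0.3169 -0.2093  0.25  ] rot [ 1.7999e+02 -3.0000e-02  1.5971e+02] open 0.0853 F [-0.4  0.7 -0.4] grip 0.0
tool shift mm [4.680e+01 6.547e+02 1.000e-01]
rotvec [ 1.000e-02 -3.000e-02 -1.699e+01]
```

Call:
play_rows(increments=[{"slide": [0,0,0],"angular": [0,0,-8.5],"claw": 1},{"slide": [0,0,0],"angular": [0,0,-8.5],"claw": 1},{"slide": [-9,40,0],"angular": [0,0,0],"claw": 1},{"slide": [-9,40,0],"angular": [0,0,0],"claw": 1},{"slide": [-9,40,0],"angular": [0,0,0],"claw": 1},{"slide": [-9,40,0],"angular": [0,0,0],"claw": 1},{"slide": [-9,40,0],"angular": [0,0,0],"claw": 1},{"slide": [-9,40,0],"angular": [0,0,0],"claw": 1}])

```text
time: 3.3
ee_pos: [0.3862, 0.0284, 0.2502]
tcp_rot: [-180.0, 0.0, 176.4]
wrist_force: [0.3, -0.8, -0.6]
opening: 0.0852
grasp_force: 0.0
```

Call:
play_rows(increments=[{"slide": [-9,40,0],"angular": [0,0,0],"claw": 1},{"slide": [-9,40,0],"angular": [0,0,0],"claw": 1},{"slide": [-9,40,0],"angular": [0,0,0],"claw": 1},{"slide": [-9,40,0],"angular": [0,0,0],"claw": 1},{"slide": [-9,40,0],"angular": [0,0,0],"claw": 1},{"slide": [-9,40,0],"angular": [0,0,0],"claw": 1},{"slide": [-9,40,0],"angular": [0,0,0],"claw": 1},{"slide": [0,0,0],"angular": [0,0,0],"claw": 1}])

```text
time: 4.1
ee_pos: [0.4671, 0.3057, 0.2479]
tcp_rot: [-179.9, -0.1, 176.5]
wrist_force: [-1.3, -0.4, -0.3]
opening: 0.0855
grasp_force: 0.0
```

Run:
```python
from h import *
need([.529,.421,.12],176.7)
i=bot.camera_info("wrist"); im=bot.camera("wrist"); cv2.imwrite("pics/w1.png",im[:,:,::-1])
np.savez("w1.npz",**i)
print(i["fovy"],np.round(-np.array(i["R"]).T@i["t"],3))
```

```text
t 4.1 q [33.2  6.2 11.2 95.1  0.  36.6] pos [0.4671 0.3057 0.2479] rot [-1.7994e+02 -1.4000e-01  1.7654e+02] open 0.0855 F [-1.3 -0.4 -0.3] grip 0.0
tool shift mm [-55.1 118.9 127.6]
rotvec [-0.06 -0.14 -0.16]
65.86121750597522 [0.39  0.31  0.372]
```

View pics/w1.png

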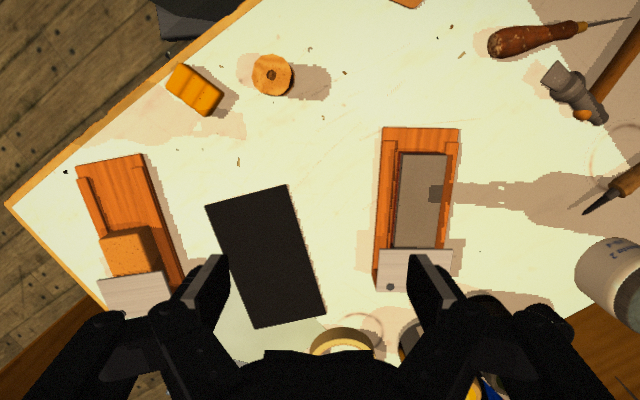

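The wrist view shows the stone's top at about (402,153), (447,154), (437,248) and (390,247). The lip edge runs from (379,248) to (453,250), and the mat corners are (205,206), (287,184), (326,314) and (254,328). I'll refine these and compare them with the first measurement.

Run:
```python
from h import *
i=dict(np.load("w1.npz")); 
ang=lambda d:round(np.degrees(np.arctan2(d[1],d[0])),2)
e=plane(i,[(402,153),(447,154),(437,248),(390,247)],.033);print(e[:,:2].round(4).tolist())
print("w",np.linalg.norm(e[0]-e[1]),ang(e[3]-e[0]),ang(e[2]-e[1]),"near mid",(e[0]+e[1])/2, "len",np.linalg.norm(e[3]-e[0]))
im=cv2.imread("pics/w1.png"); g=(im.max(2)<60).astype(np.uint8); g[:, :190]=0;g[:,335:]=0;g[:170]=0;g[335:]=0
n,l=cv2.connectedComponents(g); m=(l==l[250,265]).astype(np.uint8)
m=cv2.morphologyEx(m,cv2.MORPH_OPEN,np.ones((21,21)))
k=max(cv2.findContours(m,0,2)[0],key=cv2.contourArea); r=cv2.minAreaRect(k);print(r)
q=plane(i,[(205,206),(287,184),(326,314),(254,328)],.004);print(q.round(4).tolist(),q.mean(0),ang(q[3]-q[0]),ang(q[2]-q[1]))
T=bot.camera_info("top")
tp=lambda u:(205+(u[0]+.5)/4-.5,140+(u[1]+.5)/4-.5)
for a,b in(((88,437),(447,154)),((185,451),(402,153))): print("tri",tri(T,tp(a),i,b))
```

```text
[[0.4518, 0.3988], [0.4557, 0.4493], [0.5715, 0.4447], [0.5664, 0.3867]]
w 0.050622584018195305 -6.03 -2.27 near mid [0.45377702 0.42403967 0.033     ] len 0.11520734098703804
((264.8113098144531, 259.339599609375), (136.81109619140625, 85.71297454833984), 74.05460357666016)
[[0.5098, 0.1581, 0.004], [0.4873, 0.2651, 0.004], [0.6828, 0.3031, 0.004], [0.7018, 0.1965, 0.004]] [0.59543693 0.23068834 0.004     ] 11.32 11.01
tri (array([0.45615482, 0.45042987, 0.03030868]), np.float64(0.00022015608681164923))
tri (array([0.45193128, 0.39862559, 0.03317329]), np.float64(0.0003873457010431022))
```

Call:
play_rows(increments=[{"slide": [-9,20,10],"angular": [0,0,0],"claw": 1},{"slide": [-9,20,20],"angular": [0,0,0],"claw": 1},{"slide": [-9,20,20],"angular": [0,0,0],"claw": 1},{"slide": [-9,20,20],"angular": [0,0,0],"claw": 1},{"slide": [-9,20,20],"angular": [0,0,0],"claw": 1},{"slide": [-10,18,20],"angular": [0,0,0],"claw": 1},{"slide": [0,0,18],"angular": [0,0,0],"claw": 1},{"slide": [0,0,0],"angular": [0,0,0],"claw": 1}])

```text
time: 4.95
ee_pos: [0.5283, 0.4149, 0.1192]
tcp_rot: [-179.8, -0.2, 176.3]
wrist_force: [-0.1, -0.2, -0.7]
opening: 0.0854
grasp_force: 0.0
```

Run:
```python
from h import *
need([.5285,.420,.037],176.5)
```

```text
t 4.95 q [38.1 21.5 15.2 84.  -0.  41.8] pos [0.5283 0.4149 0.1192] rot [-179.79   -0.22  176.34] open 0.0854 F [-0.1 -0.2 -0.7] grip 0.0
tool shift mm [-0.2  5.4 82.1]
rotvec [-0.2  -0.22 -0.16]
```

Call:
play_rows(increments=[{"slide": [0,5,20],"angular": [0,0,0],"claw": 1},{"slide": [0,0,20],"angular": [0,0,0],"claw": 1},{"slide": [0,0,18],"angular": [0,0,0],"claw": 1},{"slide": [0,0,12],"angular": [0,0,0],"claw": 1},{"slide": [0,0,6],"angular": [0,0,0],"claw": 1},{"slide": [0,0,4],"angular": [0,0,0],"claw": 1},{"slide": [0,0,0],"angular": [0,0,0],"claw": 1},{"slide": [0,0,0],"angular": [0,0,0],"claw": 1}])

```text
time: 5.75
ee_pos: [0.5298, 0.4215, 0.0432]
tcp_rot: [180.0, 0.0, 176.4]
wrist_force: [-0.6, -1.0, 0.6]
opening: 0.0857
grasp_force: 0.0
```

Run:
```python
from h import *
need([.5285,.420,.037],176.5)
im=bot.camera("scene");i=bot.camera("wrist")
cv2.imwrite("pics/g1.png",np.vstack([cv2.resize(im[180:320,180:380],(600,420)),i[100:260,0:600]])[:580,:,::-1])
```

```text
t 5.75 q [38.5 23.1  8.8 75.7  0.  42.1] pos [0.5298 0.4215 0.0432] rot [1.7996e+02 5.0000e-02 1.7636e+02] open 0.0857 F [-0.6 -1.   0.6] grip 0.0
tool shift mm [ 1.2 -1.6  6.2]
rotvec [ 0.04  0.05 -0.14]
```

View pics/g1.png

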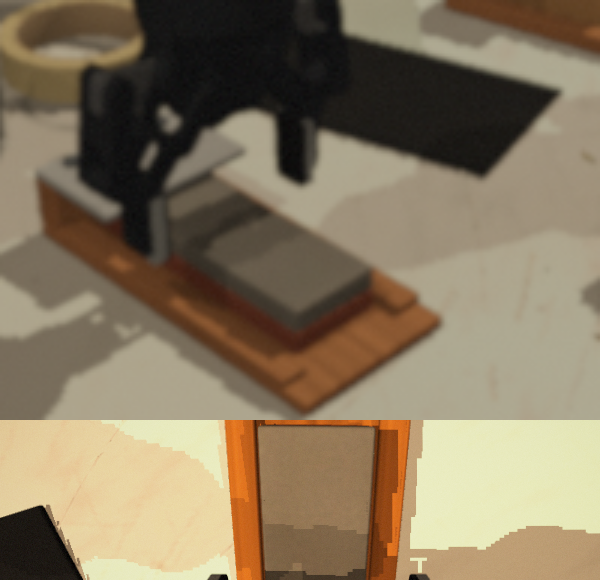

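The scene crop shows the fingers straddling the stone clear of the lip edge. In the wrist crop the stone spans columns 258–377 and the fingers are at 219 and 417, so the grasp is centred. I'll lower the last 6 mm and close.

Call:
play_rows(increments=[{"slide": [0,0,3],"angular": [0,0,0],"claw": 1},{"slide": [0,0,3],"angular": [0,0,0],"claw": 1},{"slide": [0,0,0],"angular": [0,0,0],"claw": 0.4},{"slide": [0,0,0],"angular": [0,0,0],"claw": 0.3},{"slide": [0,0,0],"angular": [0,0,0],"claw": 0.1},{"slide": [0,0,0],"angular": [0,0,0],"claw": -0.1},{"slide": [0,0,0],"angular": [0,0,0],"claw": -0.3},{"slide": [0,0,0],"angular": [0,0,0],"claw": -0.5}], squeeze=45)

```text
time: 6.65
ee_pos: [0.5296, 0.4215, 0.0366]
tcp_rot: [180.0, 0.0, 176.4]
wrist_force: [-0.5, -0.6, 2.3]
opening: 0.0487
grasp_force: 49.0
```

Run:
```python
from h import *
need([.481,.423,.037],176.5)
```

```text
t 6.65 q [38.5 23.3  8.3 75.  -0.  42.2] pos [0.5296 0.4215 0.0366] rot [1.7998e+02 2.0000e-02 1.7636e+02] open 0.0487 F [-0.5 -0.6  2.3] grip 49.0
tool shift mm [48.6 -1.5 -0.4]
rotvec [ 0.02  0.02 -0.14]
```

Gripped at about 49 mm with 49 N. Next I'll slide 50 mm along tool +x, towards the open end.

Call:
play_rows(increments=[{"slide": [4,0,0],"angular": [0,0,0],"claw": -0.5},{"slide": [7,0,0],"angular": [0,0,0],"claw": -0.5},{"slide": [8,0,0],"angular": [0,0,0],"claw": -0.5},{"slide": [8,0,0],"angular": [0,0,0],"claw": -0.5},{"slide": [8,0,0],"angular": [0,0,0],"claw": -0.5},{"slide": [8,0,0],"angular": [0,0,0],"claw": -0.5},{"slide": [7,0,0],"angular": [0,0,0],"claw": -0.5},{"slide": [0,0,0],"angular": [0,0,0],"claw": -0.5}])

```text
time: 7.45
ee_pos: [0.4781, 0.4247, 0.0366]
tcp_rot: [180.0, -0.1, 176.4]
wrist_force: [-2.7, -0.3, 6.8]
opening: 0.0486
grasp_force: 49.6
```

Run:
```python
from h import *
need([.481,.423,.037],176.5)
im=bot.camera("scene");t=bot.camera("top")
cv2.imwrite("pics/s1.png",np.hstack([cv2.resize(im[180:320,180:380],(400,280)),cv2.resize(t[140:280,180:380],(400,280))])[:,:,::-1])
```

```text
t 7.45 q [41.6 18.3  1.9 73.6  0.1 45.2] pos [0.4781 0.4247 0.0366] rot [ 1.8000e+02 -8.0000e-02  1.7642e+02] open 0.0486 F [-2.7 -0.3  6.8] grip 49.6
tool shift mm [-3.  -1.6 -0.5]
rotvec [ 0.   -0.08 -0.08]
```

View pics/s1.png

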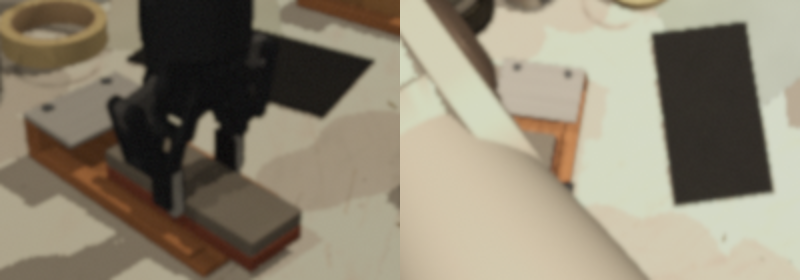

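In the scene crop the stone has come towards the open end. In the top crop its far end (row 133) is clear of the lip edge (row 122), with holder floor visible between them. Lifting now.

Call:
play_rows(increments=[{"slide": [0,0,-4],"angular": [0,0,0],"claw": -0.5},{"slide": [0,0,-8],"angular": [0,0,0],"claw": -0.5},{"slide": [0,0,-14],"angular": [0,0,0],"claw": -0.5},{"slide": [0,0,-16],"angular": [0,0,0],"claw": -0.5},{"slide": [0,0,-16],"angular": [0,0,0],"claw": -0.5},{"slide": [0,0,-14],"angular": [0,0,0],"claw": -0.5},{"slide": [0,0,-8],"angular": [0,0,0],"claw": -0.5},{"slide": [0,0,0],"angular": [0,0,0],"claw": -0.5}])

```text
time: 8.35
ee_pos: [0.4801, 0.425, 0.1181]
tcp_rot: [179.9, 0.1, 176.4]
wrist_force: [0.2, 0.2, -3.6]
opening: 0.0488
grasp_force: 48.5
```

Call:
play_rows(increments=[{"slide": [0,0,0],"angular": [0,0,-3],"claw": -0.5},{"slide": [0,0,0],"angular": [0,0,-3],"claw": -0.5},{"slide": [0,0,0],"angular": [0,0,-3],"claw": -0.5},{"slide": [0,0,0],"angular": [0,0,-3],"claw": -0.5},{"slide": [0,0,0],"angular": [0,0,-3],"claw": -0.5},{"slide": [0,0,0],"angular": [0,0,0],"claw": -0.5}])

```text
time: 8.95
ee_pos: [0.4793, 0.4243, 0.1154]
tcp_rot: [-180.0, -0.1, -168.6]
wrist_force: [0.4, 0.0, -3.0]
opening: 0.0485
grasp_force: 48.4
```

Run:
```python
from h import *
need([.5938,.2311,.115],191.4)
```

```text
t 8.95 q [41.5 16.9  8.9 82.1  0.  30.1] pos [0.4793 0.4243 0.1154] rot [-1.7996e+02 -7.0000e-02 -1.6859e+02] open 0.0485 F [ 0.4  0.  -3. ] grip 48.4
tool shift mm [ -74.  -212.     0.5]
rotvec [-0.04 -0.07  0.01]
```

Call:
play_rows(increments=[{"slide": [-4,-12,0],"angular": [0,0,0],"claw": -0.5},{"slide": [-8,-22,0],"angular": [0,0,0],"claw": -0.5},{"slide": [-10,-30,0],"angular": [0,0,0],"claw": -0.5},{"slide": [-11,-30,0],"angular": [0,0,0],"claw": -0.5},{"slide": [-11,-30,0],"angular": [0,0,0],"claw": -0.5},{"slide": [-10,-30,0],"angular": [0,0,0],"claw": -0.5},{"slide": [-10,-28,0],"angular": [0,0,0],"claw": -0.5},{"slide": [-6,-18,0],"angular": [0,0,0],"claw": -0.5}])

```text
time: 9.75
ee_pos: [0.5886, 0.2397, 0.116]
tcp_rot: [-180.0, -0.0, -168.8]
wrist_force: [0.4, 1.1, -2.8]
opening: 0.0488
grasp_force: 48.4
```

Call:
play_rows(increments=[{"slide": [-4,-12,0],"angular": [0,0,0],"claw": -0.5},{"slide": [0,0,0],"angular": [0,0,0],"claw": -0.5},{"slide": [0,0,0],"angular": [0,0,0],"claw": -0.5}])

```text
time: 10.05
ee_pos: [0.5937, 0.2317, 0.1162]
tcp_rot: [180.0, -0.0, -168.6]
wrist_force: [-0.2, 0.5, -2.9]
opening: 0.049
grasp_force: 48.4
```

Run:
```python
from h import *
need([.5938,.2311,.037],191.4)
```

```text
t 10.05 q [21.3 16.4  8.4 82.   0.  10. ] pos [0.5937 0.2317 0.1162] rot [ 1.7998e+02 -2.0000e-02 -1.6864e+02] open 0.049 F [-0.2  0.5 -2.9] grip 48.4
tool shift mm [-0.  -0.6 79.2]
rotvec [ 0.02 -0.02 -0.04]
```

Call:
play_rows(increments=[{"slide": [0,0,8],"angular": [0,0,0],"claw": -0.5},{"slide": [0,0,16],"angular": [0,0,0],"claw": -0.5},{"slide": [0,0,18],"angular": [0,0,0],"claw": -0.5},{"slide": [0,0,16],"angular": [0,0,0],"claw": -0.5},{"slide": [0,0,10],"angular": [0,0,0],"claw": -0.5},{"slide": [0,0,6],"angular": [0,0,0],"claw": -0.5},{"slide": [0,0,4],"angular": [0,0,0],"claw": -0.5},{"slide": [0,0,0],"angular": [0,0,0],"claw": -0.5}])

```text
time: 10.85
ee_pos: [0.5939, 0.2313, 0.0381]
tcp_rot: [-180.0, -0.0, -168.6]
wrist_force: [-0.1, -0.0, -2.4]
opening: 0.0488
grasp_force: 48.4
```

Run:
```python
from h import *
need([.5938,.2311,.0326],191.4)
im=bot.camera("scene");i=bot.camera("wrist")
cv2.imwrite("pics/p1.png",np.vstack([cv2.resize(im[170:290,220:400],(480,320)),i[0:230,80:560]])[:,:,::-1])
```

```text
t 10.85 q [21.3 17.9  1.6 73.7 -0.   9.9] pos [0.5939 0.2313 0.0381] rot [-1.8000e+02 -1.0000e-02 -1.6863e+02] open 0.0488 F [-0.1 -0.  -2.4] grip 48.4
tool shift mm [ 0.1 -0.2  5.5]
rotvec [-0.   -0.01 -0.03]
```

View pics/p1.png

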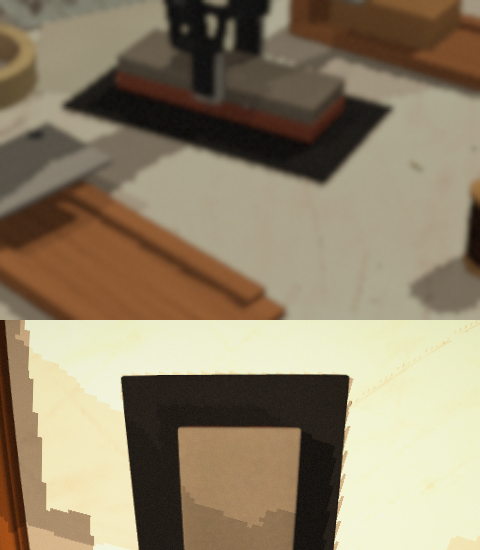

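The crops show the stone level just above the mat and aligned with it. In the wrist crop the stone's mid column is 239 and the mat's is 236, so it is centred. I'll lower the last few millimetres slowly.

Call:
play_rows(increments=[{"slide": [0,0,1],"angular": [0,0,0],"claw": -0.5},{"slide": [0,0,1],"angular": [0,0,0],"claw": -0.5},{"slide": [0,0,1],"angular": [0,0,0],"claw": -0.5},{"slide": [0,0,1],"angular": [0,0,0],"claw": -0.5},{"slide": [0,0,0.5],"angular": [0,0,0],"claw": -0.5},{"slide": [0,0,0],"angular": [0,0,0],"claw": -0.5}])

```text
time: 11.55
ee_pos: [0.5938, 0.2313, 0.0337]
tcp_rot: [-180.0, -0.0, -168.6]
wrist_force: [0.1, 0.6, -2.8]
opening: 0.0487
grasp_force: 48.4
```

Call:
play_rows(increments=[{"slide": [0,0,0.5],"angular": [0,0,0],"claw": -0.5},{"slide": [0,0,0.5],"angular": [0,0,0],"claw": -0.5},{"slide": [0,0,0],"angular": [0,0,0],"claw": -0.5}])

```text
time: 11.85
ee_pos: [0.5939, 0.2312, 0.0327]
tcp_rot: [-180.0, -0.0, -168.6]
wrist_force: [-0.6, 0.6, -3.6]
opening: 0.0486
grasp_force: 48.4
```

Call:
play_rows(increments=[{"slide": [0,0,0.4],"angular": [0,0,0],"claw": -0.5},{"slide": [0,0,0.4],"angular": [0,0,0],"claw": -0.5},{"slide": [0,0,0],"angular": [0,0,0],"claw": -0.5}])

```text
time: 12.15
ee_pos: [0.5939, 0.2313, 0.0326]
tcp_rot: [180.0, 0.0, -168.6]
wrist_force: [-3.0, -0.1, 3.6]
opening: 0.0488
grasp_force: 49.1
```

The vertical force has turned positive, so the stone is on the mat. I'll release it and retreat straight up.

Call:
play_rows(increments=[{"slide": [0,0,0],"angular": [0,0,0],"claw": 0.25},{"slide": [0,0,0],"angular": [0,0,0],"claw": 0.4},{"slide": [0,0,0],"angular": [0,0,0],"claw": 0.7},{"slide": [0,0,0],"angular": [0,0,0],"claw": 1},{"slide": [0,0,0],"angular": [0,0,0],"claw": 1},{"slide": [0,0,0],"angular": [0,0,0],"claw": 1},{"slide": [0,0,0],"angular": [0,0,0],"claw": 1}])

```text
time: 12.85
ee_pos: [0.5939, 0.2313, 0.032]
tcp_rot: [180.0, -0.0, -168.6]
wrist_force: [-1.3, -0.1, -0.7]
opening: 0.0854
grasp_force: 0.0
```

Call:
play_rows(increments=[{"slide": [0,0,-5],"angular": [0,0,0],"claw": 1},{"slide": [0,0,-10],"angular": [0,0,0],"claw": 1},{"slide": [0,0,-20],"angular": [0,0,0],"claw": 1},{"slide": [0,0,-30],"angular": [0,0,0],"claw": 1},{"slide": [0,0,-30],"angular": [0,0,0],"claw": 1},{"slide": [0,0,-30],"angular": [0,0,0],"claw": 1},{"slide": [20,0,-20],"angular": [0,0,0],"claw": 1},{"slide": [20,0,0],"angular": [0,0,0],"claw": 1}])

```text
time: 13.65
ee_pos: [0.5556, 0.2238, 0.1814]
tcp_rot: [179.9, 0.3, -168.6]
wrist_force: [-0.6, 0.4, 0.4]
opening: 0.0853
grasp_force: 0.0
```

Call:
play_rows(increments=[{"slide": [30,0,0],"angular": [0,0,0],"claw": 1},{"slide": [20,0,0],"angular": [0,0,0],"claw": 1},{"slide": [0,0,0],"angular": [0,0,0],"claw": 1},{"slide": [0,0,0],"angular": [0,0,0],"claw": 1}])

```text
time: 14.05
ee_pos: [0.5059, 0.2137, 0.1782]
tcp_rot: [180.0, 0.1, -168.6]
wrist_force: [0.6, 0.2, 0.5]
opening: 0.0853
grasp_force: 0.0
```

Run:
```python
from h import *
need([.5938,.2311,.0326],191.4)
im=bot.camera("scene");w=bot.camera("wrist")
cv2.imwrite("pics/f1.png",np.vstack([cv2.resize(im[140:320,180:460],(560,360))[:280],w[60:360,40:600]])[:,:,::-1])
```

```text
t 14.05 q [22.9  3.9  0.9 86.9 -0.  11.5] pos [0.5059 0.2137 0.1782] rot [ 1.7998e+02  1.1000e-01 -1.6862e+02] open 0.0853 F [0.6 0.2 0.5] grip 0.0
tool shift mm [-89.3  -0.3 145.8]
rotvec [ 0.02  0.11 -0.02]
```

View pics/f1.png

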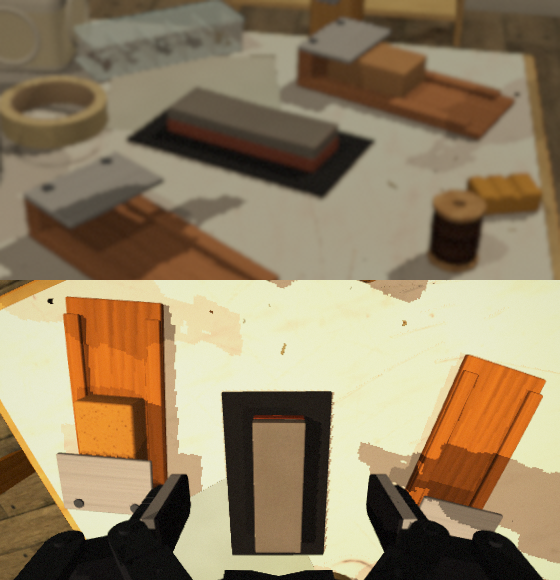

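The stone lies flat and lengthwise on the mat, and the cork block is untouched. I'll check the lengthwise centring numerically.

Run:
```python
from h import *
i=bot.camera_info("wrist")
f=lambda u:(u[0]+40,u[1]-280+60)
s=plane(i,[f(u) for u in[(254,421),(305,422),(304,552),(256,552)]],.029)
m=plane(i,[f(u) for u in[(222,392),(332,392),(324,554),(232,554)]],.004)
print(s.round(4).tolist(),s.mean(0),m.mean(0),np.linalg.norm(s[0]-s[3]),np.linalg.norm(m[0]-m[3]))
ax=np.array([np.cos(np.radians(11.4)),np.sin(np.radians(11.4)),0]);d=s.mean(0)-m.mean(0);print("along",d@ax,"across",d@[-ax[1],ax[0],0])
```

```text
[[0.524, 0.1935, 0.029], [0.5156, 0.2403, 0.029], [0.6618, 0.2729, 0.029], [0.6721, 0.2216, 0.029]] [0.59338898 0.2320614  0.029     ] [0.59530981 0.23009752 0.004     ] 0.1507103152384238 0.1978840200064563
along -0.0014947601720509396 across 0.0023048005838192877
```

The stone is within about 2 mm of the mat's centre, so I'm handing the job in.

```bash
python3 -c "
from workcell import bot
print(bot.job_done())"
```

```text
the job is handed in; nothing more can be done
None
```

I slid the stone clear of the lip, lifted it out and set it down flat and lengthwise on the mat, measured within about 3 mm of its centre; the cork block was left alone, and I handed the job in at about 14 s, with no verdict returned.

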